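Open the squat flip-top rinse canister

TASK

Two flip-top rinse canisters of the same make stand on the bench; open the shorter, squat one. First lift its hinged flip-top tab by the small cross barrel and swing it all the way back, then unscrew the black cap beneath it: turn it anticlockwise, seen from above, about a quarter turn until it comes up against its stop. Leave the tab standing open, the cap turned and the taller canister shut.

Things in the scene. Friction and masses are not known exactly. Their poses are not given: they have to be found in the camera images.
- squat: The squat canister, fixed to the bench: aluminium can 72 mm in diameter, 50 mm high, on a rubber foot 94 mm across; top of the shut tab 90 mm over the bench. Origin: on the can's axis at bench level, z up. Its x axis points from the can to the tab's hinge; with the tab shut its barrel lies on the -x side. May be turned up to 26 degrees from the barrel facing the robot.
- squat_pull (a point): Centre of the steel cross barrel at the free end of the squat canister's tab: 13 mm in diameter, 18 mm long along the hinge axis. Pinched by its flat ends it can turn between the fingers. Tab shut: 46 mm from the can's axis (10 mm outside the can wall), 88 mm over the bench. A strip 12 x 4 mm joins it to the disc, 42 mm in diameter, over the cap; the disc's edge is 25 mm from the barrel's centre.
- squat_hinge (a point): Mid-point of the squat tab's horizontal hinge axis, 34 mm behind the can's axis, 52 mm over the bench; its own y axis is the hinge axis. Tab shut: the barrel's centre lies 80 mm away horizontally, across the can, and 36 mm higher; it swings on an arc of 88 mm radius up and back over the hinge.
- squat_tab (a joint): Angle of the squat canister's tab in rad: 0 shut flat over the cap, growing as the barrel end goes up and back over the hinge, 2.3 fully back against its stop. It may start raised by up to 0.1. The stiff hinge stays where it is left (0.06 N m of friction). Fully back, the barrel lies 114 mm behind the can's axis, 88 mm over the bench.
- squat_cap_grip (a point): Centre of the squat canister's black, round, ribbed cap, half-way up it, on the can's axis, 69 mm over the bench. The cap is 34 mm in diameter and 26 mm high (56 to 82 mm over the bench), on a neck 29 mm in diameter, 6 mm high. With the tab back nothing stands beside the cap at its own height: it can be gripped across at any angle.
- squat_cap (a joint): Turn of the squat canister's cap in rad, growing anticlockwise seen from above: 0 tight, 1.4 against its stop, undone. It may start at up to 0.1. Friction 0.06 N m; the cap does not rise and stays on the neck.
- tall: The taller canister, which must stay shut: the same build, but its can is 85 mm high and its shut tab tops out at 125 mm over the bench. Fixed to the bench. Origin: on the can's axis at bench level; x axis towards the hinge.
- tall_tab (a joint): Angle of the taller canister's tab in rad, as for the squat one: leave it as it is, near 0.
- tall_cap (a joint): Turn of the taller canister's cap in rad: leave it as it is, 0.
Mind the look-alikes: they are no part of the job. What is shaped like the squat but red or yellow is not meant.

How it is judged:
By the outcome, as a careful person would: the job done as asked, in the order asked, and still so for the second after the job is handed in, with the robot touching nothing.
It also fails if it takes over 51 s, if anything falls off the work surface, if the arm or the gripper's body presses on something with over 40 N, if the wrist force passes 120 N, or if a joint passes its speed limit or range.

ROBOT

A 6-joint arm with a two-finger parallel gripper is mounted at the origin on a cart in front of the work surface, level with it; the furniture and walls round the work are solid. World frame = base frame: x ahead of the robot, y to its left, z up, the work surface at z = 0. Lengths are in m, angles in degrees, forces in N, time in s.
With the tool pointing down it reaches from about 0.25 to 0.775 m from the base axis. Payload 8.9 kg.
Tool frame: the origin (TCP) lies midway between the tips of the shut fingers; the grasp point (between the pads) lies 19 mm behind it (grip_depth is the distance from the TCP to the grasp point, in m); z points along the fingers, y is the direction in which the jaws open and shut (so a half turn about z gives the same grasp; the last joint's range is limited). The gripper opens to 85 mm and grips with 20 to 120 N. Pads are 22 mm wide; open, the fingers measure 114 mm over their backs; the gripper's body (76 mm by 85 mm) begins 54 mm behind the grasp point. The pads swing forward as they close: fully open they stand 13 mm farther back than shut.
Start: joints at [-77.997, 16.656, -8.789, 64.555, 0, 82.019], TCP at [0.179, -0.493, 0.206] pointing down, gripper open.
Joint ranges: [-144.48, 144.48], [-52.06, 99.96], [-74.48, 78.29], [-112.23, 115.85], [-86.99, 84.42], [-180, 180]. Speed limits (degrees/s): [127.2, 127.2, 159.86, 180, 180, 180].

INTERFACE

Orientations are given as [roll, pitch, yaw] about the fixed x, y, z axes, in that order (R = Rz(yaw) Ry(pitch) Rx(roll)).
In Python, from workcell import get_obs, camera, sign_off, cut_out, grip_depth gives the robot as it stands. The module is installed in compiled form; this text tells all that it offers.
- The arm moves only by the tool arm_command, never from a script. Its argument "motion" is a list of rows, each a list of 7 numbers: the turn, a rotation vector about the tool's x, y, z in degrees, then the shift along the tool's x, y, z in mm, then the closure in counts, from 0 (fully open) to 255 (shut). In form: [[wx, wy, wz, x, y, z, claw], ...]. A call has 1 to 5 rows; each row shifts and turns the commanded pose from where the row before left it, along the tool's axes as they then stand; what a row does not reach is not made up. A row lasts 1/8 s, in which the tool goes at most 62.5 mm and 10.7 degrees, less where a joint would pass 70% of its speed; a pose out of reach is approached as far as the arm can. A call is refused whole if a number of a shift passes 62.5 or a number of a turn 10.7, either way. A call with a gripper value outside its range is refused whole. The fingers move at their own pace and stop on an object; the grip force is fixed at half the most. Time passes only in rows, so rows that do not move let the fingers close. It gives the time, the measured TCP pose, the force and the opening at its end, in the units of the state.
- get_obs(): the state, without advancing time (a new reading comes with each control period).
- camera(name): name is "scene" or "top"; returns a dict with "color" (420x560x3 uint8, red, green, blue), "z_map" (420x560 float32, m along the optical axis (not along the pixel's ray), 0 where there is no reading), "camera_matrix" (3x3 intrinsics, pixels), "R" (3x3) and "t" (3): a world point X has camera coordinates R X + t. Camera axes: x right, y down, z forward; pixel columns grow to the right and rows downward; lengths in m; the calibration is good to about 2 mm. A picture is of the moment at which its call begins.
- sign_off(): hands the job in, once; it reports no verdict.
Trained networks look in a picture, given as the dict that the camera call returned (one of the last four; its "shot" number tells which), for a name from the list of things; names that differ only in an ending like _2 or _b are one class to them, and where a whole thing is asked for, a point or a joint stands for the part that bears it (a point fixed in the world has none). Each returns a list of dicts, best first, with "confidence" (0 to 1); they miss things now and then, are a little off and sometimes report something else, mostly with a low value. They report only what shows in the picture. A call takes as long as a camera call. They do not tell look-alikes from the thing itself.
- cut_out(picture, query): "region" (420x560 bool, what is visible of it) and "xy" ([column, row] in pixels, amid what is visible of it).
The state is a dict: "time_s": time; "qpos": joint angles; "qvel": joint speeds; "joint_efforts": joint torques, N m; "tcp_pos": TCP position; "tool_rot": TCP orientation; "wrist_force": force on the tool from outside, world axes, zero at the start; "ft_torque": the same for the moment, N m; "opening": opening from 0.0 (shut) to 1.0 (fully open).
Only numpy, scipy, OpenCV 4.12 (cv2) and the standard library are available. Lean on these libraries where they do the work, as an engineer would, in place of code of your own. Each camera call takes 0.05 s, during which the arm holds its last target. There are 200 camera calls.

## Working session

There is one attempt and no reset: what is moved stays moved. The work goes in short steps, Python scripts to look and compute and a tool call to move; the robot and the scene stay as the last step left them, time stands still between calls to the robot, and variables do not carry over. Pictures are saved under pics/ and viewed, about 8 in all and at most 12, crops included, and the job is handed in when it is done.

Besides the shell and the picture viewer there is one more tool, called after "Call:" by a JSON object that holds its "op" and its "data". arm_command: Moves the arm, as the interface text tells. Its arguments: {"type":"object","properties":{"motion":{"type":"array","items":{"type":"array","items":{"type":"number"}}}},"required":["motion"]}

```bash
mkdir -p pics
cat > h.py <<'E'
import numpy as np, cv2
from workcell import *
def cloud(p):
    K=p["camera_matrix"];z=p["z_map"];v,u=np.mgrid[:z.shape[0],:z.shape[1]]
    c=np.stack([(u-K[0,2])*z/K[0,0],(v-K[1,2])*z/K[1,1],z],-1)
    w=(c-p["t"])@p["R"]; w[z<=0]=np.nan
    return w
def save(n,img,s=1):
    cv2.imwrite(f"pics/{n}.png",cv2.resize(img[...,::-1],None,fx=s,fy=s))
E
python3 - <<'E'
from h import *
ps=[camera("scene"),camera("top")]
save("a",np.hstack([p["color"] for p in ps]),0.71)
for p in ps:
    w=cloud(p); print("cam",-p["R"].T@p["t"])
    for q in ["squat","tall","squat_pull","squat_cap_grip"]:
        for d in cut_out(p,q)[:5]:
            pts=w[d["region"]]; print(q,round(d["confidence"],2),np.round(d["xy"]),d["region"].sum(),np.round(np.nanmedian(pts,0),3),np.round(np.nanpercentile(pts[:,2],98),3))
print(get_obs())
E
```

```text
cam [ 0.22662878 -0.72411284  0.48711152]
squat 0.93 [236. 212.] 1312 [0.535 0.088 0.048] 0.094
squat 0.93 [355. 278.] 2365 [ 0.633 -0.251  0.045] 0.092
squat 0.71 [260. 236.] 1379 [ 0.529 -0.059  0.05 ] 0.093
tall 0.7 [285. 278.] 3275 [ 0.501 -0.226  0.07 ] 0.132
squat_pull 0.87 [357. 251.] 512 [ 0.646 -0.239  0.091] 0.095
squat_pull 0.72 [238. 211.] 1242 [0.536 0.089 0.048] 0.094
squat_pull 0.7 [262. 223.] 387 [ 0.544 -0.048  0.09 ] 0.095
squat_pull 0.64 [237. 192.] 241 [0.545 0.1   0.091] 0.097
squat_cap_grip 0.95 [235. 213.] 1177 [0.535 0.088 0.049] 0.094
squat_cap_grip 0.72 [262. 240.] 1426 [ 0.529 -0.06   0.051] 0.126
squat_cap_grip 0.68 [358. 281.] 2284 [ 0.633 -0.251  0.047] 0.092
cam [ 0.43955972 -0.06982562  0.93211649]
squat 0.96 [358. 161.] 1626 [ 0.635 -0.227  0.05 ] 0.094
squat 0.83 [196. 213.] 1571 [0.537 0.094 0.05 ] 0.096
squat 0.67 [268. 211.] 1628 [ 0.535 -0.046  0.05 ] 0.094
tall 0.72 [347. 224.] 1758 [ 0.506 -0.197  0.085] 0.136
squat_pull 0.92 [369. 152.] 610 [ 0.642 -0.236  0.091] 0.096
squat_pull 0.68 [186. 209.] 609 [0.541 0.103 0.092] 0.097
squat_pull 0.68 [
[... 202 characters left out ...]
.] 1575 [ 0.635 -0.227  0.05 ] 0.094
{'time_s': 0.5, 'qpos': array([-7.79954938e+01,  1.66570618e+01, -8.79039047e+00,  6.45543386e+01,
        3.43573010e-04,  8.20192457e+01]), 'qvel': array([-0.06779618, -0.09958848, -0.00117218, -0.10396175,  0.00634432,
        0.07316109]), 'joint_efforts': array([-6.37065350e-04, -5.36654699e+01,  3.31441069e+01,  3.09425945e-03,
       -9.42477550e-05, -3.37506705e-06]), 'tcp_pos': array([ 0.17944217, -0.49337265,  0.20568646]), 'tool_rot': array([-1.79998274e+02, -5.88891578e-04,  1.99852605e+01]), 'wrist_force': array([ 0.0320745 , -0.01661118,  0.67417066]), 'ft_torque': array([ 0.00271168,  0.00241234, -0.01616272]), 'opening': 1.000545282057716}
```

View pics/a.png

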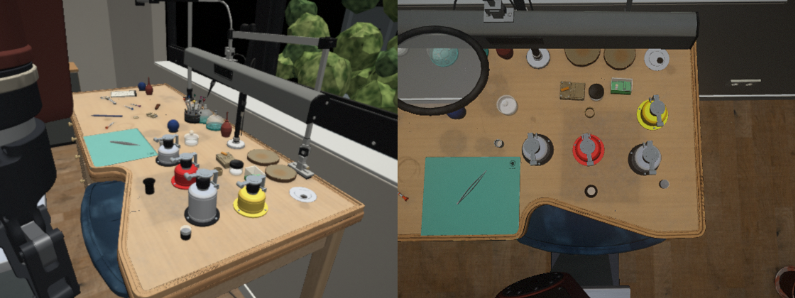

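Run:
```python
from h import *
p=camera("top"); c=p["color"]
save("b",c[110:270,140:420],2.8)
```

```text
(no output)
```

View pics/b.png

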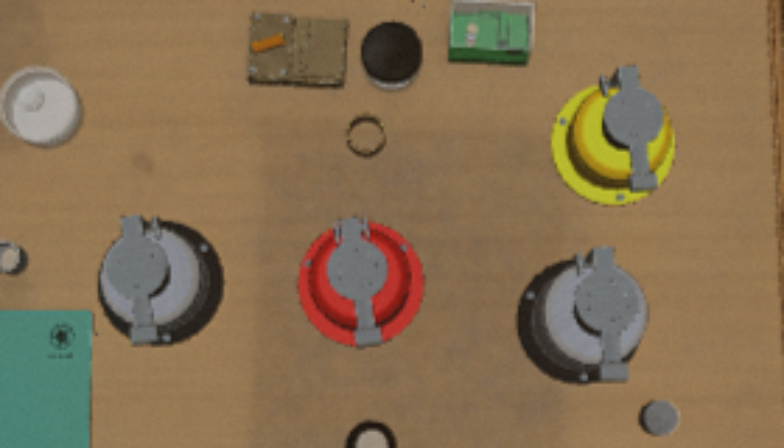

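Candidates, as top-camera pixels:
- bare aluminium squat at (196,213)
- red look-alike at (268,211)
- yellow look-alike at (358,161)
- taller aluminium one at (347,224), top at about 0.13 m

I choose the one at (196,213): aluminium with its top at about 0.09 m. The crop confirms this. Its hinge is at the upper end and its barrel points to the robot. Next I fit its pose.

```bash
cat > fit.py <<'E'
from h import *
from scipy.optimize import least_squares
for n in ["top","scene"]:
    p=camera(n); w=cloud(p)
    P=w.reshape(-1,3); P=P[~np.isnan(P).any(1)]
    near=np.hypot(P[:,0]-.54,P[:,1]-.095)<.08
    Q=P[near]
    t=Q[(Q[:,2]>.078)&(Q[:,2]<.11)]
    foot=Q[(Q[:,2]>.003)&(Q[:,2]<.02)]
    f=least_squares(lambda c:np.clip(np.hypot(foot[:,0]-c[0],foot[:,1]-c[1])-.047,-.003,None) if 0 else np.maximum(np.hypot(foot[:,0]-c[0],foot[:,1]-c[1])-.047,0),[.54,.095])
    m=t[:,:2].mean(0); e=np.linalg.svd(t[:,:2]-m,full_matrices=False)[2][0]; e*=np.sign(e[0])
    s=(t[:,:2]-m)@e
    print(n,len(t),"mean",m,"yaw",np.degrees(np.arctan2(e[1],e[0])),"ext",s.min(),s.max(),"foot",f.x,len(foot),foot.min(0),foot.max(0))
    for a in np.arange(np.floor(s.min()*200)/200,s.max(),.005):
        k=(s>=a)&(s<a+.005)
        if k.any():
            d=(t[k,:2]-m)@np.array([-e[1],e[0]]); print("  %.3f n%d z%.4f mid %.4f wid %.4f xy"%(a,k.sum(),np.median(t[k,2]),(d.max()+d.min())/2,np.ptp(d)),np.round(np.median(t[k,:2],0),4))
    if n=="top":
        H=P[(P[:,2]>.14)&(P[:,0]>.25)&(P[:,0]<.95)&(abs(P[:,1])<.5)]
        for x in np.arange(.25,.95,.1):
            for y in np.arange(-.5,.5,.1):
                k=(H[:,0]>=x)&(H[:,0]<x+.1)&(H[:,1]>=y)&(H[:,1]<y+.1)
                if k.sum()>20: print("obst %.2f %.2f n%d z %.2f-%.2f"%(x,y,k.sum(),H[k,2].min(),H[k,2].max()))
E
python3 fit.py
```

```text
top 574 mean [0.53822704 0.1032435 ] yaw 8.243672515635941 ext -0.04646039645661152 0.042016988592501435 foot [0.53797096 0.10178327] 684 [0.46173205 0.01901893 0.00300047] [0.61717504 0.17363601 0.01929545]
  -0.050 n9 z0.0933 mid 0.0001 wid 0.0149 xy [0.4933 0.0967]
  -0.045 n27 z0.0955 mid 0.0004 wid 0.0177 xy [0.4966 0.0958]
  -0.040 n26 z0.0967 mid -0.0006 wid 0.0165 xy [0.5006 0.097 ]
  -0.035 n20 z0.0928 mid 0.0012 wid 0.0132 xy [0.5065 0.0986]
  -0.030 n16 z0.0920 mid 0.0001 wid 0.0111 xy [0.5104 0.1009]
  -0.025 n17 z0.0922 mid -0.0000 wid 0.0099 xy [0.5161 0.0993]
  -0.020 n19 z0.0919 mid 0.0006 wid 0.0118 xy [0.5217 0.1007]
  -0.015 n26 z0.0915 mid -0.0003 wid 0.0232 xy [0.5257 0.1021]
  -0.010 n44 z0.0921 mid -0.0002 wid 0.0325 xy [0.5313 0.1012]
  -0.005 n56 z0.0923 mid -0.0001 wid 0.0380 xy [0.5355 0.104 ]
  -0.000 n55 z0.0921 mid 0.0001 wid 0.0399 xy [0.5408 0.103 ]
  0.005 n57 z0.0923 mid 0.0000 wid 0.0398 xy [0.5461 0.1048]
  0.010 n56 z0.0918 mid 0.0003 wid 0.0392 xy [0.5504 0.1049]
  0.015 n44 z0.0922 mid -0.0002 wid 0.0343 xy [0.556  0.1055]
  0.020 n33 z0.0910 mi
[... 1649 characters left out ...]
42 wid 0.0282 xy [0.53  0.097]
  -0.005 n26 z0.0906 mid 0.0003 wid 0.0331 xy [0.5356 0.0918]
  -0.000 n26 z0.0917 mid 0.0029 wid 0.0402 xy [0.5407 0.0929]
  0.005 n23 z0.0917 mid 0.0040 wid 0.0412 xy [0.5457 0.093 ]
  0.010 n22 z0.0916 mid 0.0044 wid 0.0425 xy [0.5503 0.093 ]
  0.015 n17 z0.0915 mid 0.0025 wid 0.0372 xy [0.5558 0.0938]
  0.020 n12 z0.0916 mid 0.0038 wid 0.0343 xy [0.5598 0.0987]
  0.025 n6 z0.0910 mid 0.0068 wid 0.0125 xy [0.5643 0.109 ]
  0.030 n8 z0.0912 mid 0.0026 wid 0.0127 xy [0.57   0.1036]
  0.035 n8 z0.0897 mid 0.0018 wid 0.0071 xy [0.5751 0.1043]
  0.040 n12 z0.0828 mid 0.0036 wid 0.0140 xy [0.5786 0.1047]
  0.045 n2 z0.0858 mid -0.0002 wid 0.0004 xy [0.5827 0.1035]
```

Run:
```python
from h import *
for n in ["top","scene"]:
    p=camera(n);P=cloud(p).reshape(-1,3);P=P[~np.isnan(P).any(1)]
    H=P[(P[:,2]>.14)&(P[:,0]>.4)&(P[:,0]<1.)&(P[:,1]>-.05)&(P[:,1]<.3)]
    for z in np.arange(.14,.56,.03):
        k=H[(H[:,2]>=z)&(H[:,2]<z+.03)]
        if len(k)>5: print(n,"z%.2f"%z,len(k),"x",np.round(np.percentile(k[:,0],[0,2,50,98]),3),"y",np.round(np.percentile(k[:,1],[0,2,98,100]),3))
    A=P[(P[:,2]>.1)&(P[:,0]<.4)&(P[:,0]>-.3)&(abs(P[:,1])<.7)]
    for z in np.arange(.1,.7,.06):
        k=A[(A[:,2]>=z)&(A[:,2]<z+.06)]
        if len(k)>5: print(" arm z%.2f"%z,len(k),"x",np.round(np.percentile(k[:,0],[2,50,98]),3),"y",np.round(np.percentile(k[:,1],[2,50,98]),3))
```

```text
top z0.23 239 x [0.741 0.741 0.742 0.84 ] y [-0.049 -0.046  0.166  0.177]
top z0.26 1550 x [0.741 0.741 0.743 0.838] y [-0.05  -0.045  0.176  0.18 ]
top z0.29 4696 x [0.74  0.741 0.753 0.824] y [-0.05  -0.046  0.193  0.234]
top z0.32 4515 x [0.749 0.756 0.773 0.794] y [-0.049  0.007  0.295  0.3  ]
top z0.35 454 x [0.771 0.772 0.778 0.79 ] y [0.106 0.107 0.141 0.144]
top z0.38 28 x [0.772 0.772 0.775 0.779] y [0.117 0.117 0.132 0.133]
top z0.47 89 x [0.537 0.538 0.582 0.638] y [0.081 0.081 0.203 0.206]
top z0.50 13687 x [0.537 0.542 0.601 0.659] y [0.08  0.087 0.205 0.21 ]
 arm z0.22 285 x [0.244 0.258 0.265] y [-0.007  0.048  0.102]
 arm z0.28 1349 x [0.239 0.259 0.267] y [-0.021  0.043  0.114]
 arm z0.34 1334 x [0.247 0.261 0.27 ] y [-0.038  0.019  0.088]
 arm z0.40 388 x [0.263 0.269 0.273] y [-0.053 -0.03   0.009]
scene z0.14 117 x [0.815 0.816 0.821 0.828] y [0.066 0.066 0.105 0.107]
scene z0.17 160 x [0.809 0.811 0.821 0.829] y [0.064 0.065 0.298 0.3  ]
scene z0.20 127 x [0.806 0.808 0.82  0.828] y [0.064 0.065 0.286 0.29 ]
scene z0.23 116 x [0.74  0.742 0.744 0.746] y [-0.05  -
[... 304 characters left out ...]
.087 0.139 0.141]
scene z0.38 652 x [0.773 0.774 0.817 0.862] y [-0.05  -0.046  0.146  0.183]
scene z0.41 531 x [0.773 0.775 0.849 0.876] y [-0.049 -0.044  0.182  0.189]
scene z0.44 43 x [0.779 0.779 0.782 0.787] y [0.125 0.126 0.141 0.142]
scene z0.47 215 x [0.54  0.541 0.626 0.784] y [0.079 0.081 0.234 0.24 ]
scene z0.50 48 x [0.725 0.727 0.764 0.785] y [0.189 0.189 0.237 0.239]
 arm z0.22 1047 x [0.163 0.223 0.262] y [-0.455 -0.018  0.012]
 arm z0.28 7643 x [0.173 0.203 0.261] y [-0.565 -0.548 -0.024]
 arm z0.34 12127 x [0.182 0.2   0.262] y [-0.56  -0.527 -0.041]
 arm z0.40 10187 x [0.195 0.21  0.268] y [-0.528 -0.515 -0.056]
 arm z0.46 4076 x [0.206 0.215 0.272] y [-0.523 -0.506 -0.069]
```

Call:
{"op": "arm_command", "data": {"motion": [[0,0,-10.7,0,0,-20,100],[0,0,-10.7,0,0,-10,100],[0,0,-10.7,0,0,0,100],[0,0,-10.7,0,0,0,100],[0,0,-10.7,0,0,0,100]]}}

```text
time_s: 1.38
tcp_pos: [0.1794, -0.4934, 0.2357]
tool_rot: [180.0, 0.0, 73.8]
wrist_force: [-0.2, -0.4, -0.0]
opening: 0.61
```

Run:
```python
from h import *
a=camera("scene");b=camera("top")
save("c",np.vstack([a["color"][:, :400],b["color"][250:,100:500]]),1)
w=cloud(b); print(np.round(w[400:420:10,180:420:20],2).tolist())
print(get_obs()["qpos"])
```

```text
[[[0.25, 0.07, 0.31], [0.26, 0.04, 0.33], [0.26, 0.01, 0.34], [0.27, -0.02, 0.35], [0.11, -0.02, -0.18], [0.11, -0.06, -0.17], [0.11, -0.11, -0.18], [-0.11, -0.22, -0.9], [-0.11, -0.3, -0.9], [-0.11, -0.37, -0.9], [-0.11, -0.45, -0.9], [-0.11, -0.53, -0.9]], [[0.25, 0.06, 0.35], [0.26, 0.03, 0.36], [0.26, 0.0, 0.38], [0.27, -0.02, 0.39], [0.27, -0.04, 0.4], [0.14, -0.06, 0.0], [0.14, -0.1, 0.0], [0.14, -0.14, 0.0], [-0.15, -0.29, -0.9], [-0.15, -0.37, -0.91], [-0.15, -0.45, -0.91], [-0.15, -0.53, -0.89]]]
[-7.79928883e+01  1.58106068e+01 -5.39801264e+00  6.87898500e+01
 -2.14450407e-04  2.83881693e+01]
```

View pics/c.png

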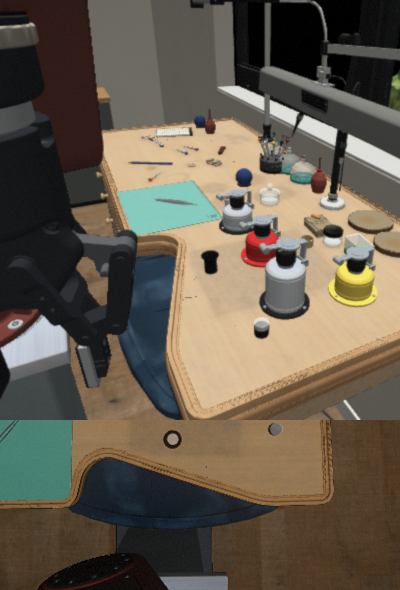

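```bash
cat >> h.py <<'E'
from scipy.spatial.transform import Rotation as Ro, Slerp
AX=np.array([.5425,.103]); YAW=8.0
CX=np.array([np.cos(np.radians(YAW)),np.sin(np.radians(YAW)),0])
def ori(yaw,tilt): # tool down, y axis along (yaw+90); tilt leans body back
    return Ro.from_euler("xyz",[180,0,yaw+180],degrees=True)*Ro.from_euler("y",-tilt,degrees=True)
def canpt(x,z): return np.r_[AX,0]+CX*x+np.array([0,0,z])
def rows(way,claw,n,cur=None,nd=1):
    """way: list of (tcp pos, Rotation); prints rows of n each from current measured pose"""
    if cur is None:
        o=get_obs(); cur=(np.array(o["tcp_pos"]),Ro.from_euler("xyz",o["tool_rot"],degrees=True))
    out=[];p,R=cur
    for (q,S) in way:
        sl=Slerp([0,1],Ro.concatenate([R,S])); p0,R0=p,R
        for i in range(1,n+1):
            # aim at exact waypoint from rounded state
            tp=p0+(q-p0)*i/n; tR=sl(i/n)
            w=np.round((R.inv()*tR).as_rotvec(degrees=True),nd); d=np.round(R.inv().apply(tp-p)*1000,nd)
            out.append([*w.tolist(),*d.tolist(),claw]); p=p+R.apply(d)/1000; R=R*Ro.from_rotvec(w,degrees=True)
    for k in range(0,len(out),5): print(out[k:k+5])
    print("end",np.round(p,4),np.round(R.as_euler("xyz",degrees=True),1)); return p,R
E
python3 - <<'E'
from h import *
rows([(np.array([.40,.083,.22]),ori(8,0))],100,12)
E
```

```text
[[-0.0, 0.0, -9.5, 51.3, 4.1, 1.3, 100], [-0.0, 0.0, -9.6, 49.9, 12.5, 1.3, 100], [-0.0, 0.0, -9.5, 47.1, 20.6, 1.3, 100], [-0.0, 0.0, -9.5, 43.0, 28.1, 1.3, 100], [-0.0, 0.0, -9.6, 37.8, 34.9, 1.3, 100]]
[[-0.0, 0.0, -9.5, 31.5, 40.6, 1.4, 100], [-0.0, 0.0, -9.5, 24.3, 45.4, 1.3, 100], [-0.0, 0.0, -9.6, 16.6, 48.7, 1.3, 100], [-0.0, 0.0, -9.5, 8.2, 50.7, 1.3, 100], [-0.0, 0.0, -9.5, -0.4, 51.5, 1.3, 100]]
[[-0.0, 0.0, -9.5, -8.8, 50.6, 1.3, 100], [-0.0, 0.0, -9.6, -17.0, 48.6, 1.3, 100]]
end [0.4    0.0831 0.22  ] [-180.   -0. -172.]
```

Call:
{"op": "arm_command", "data": {"motion": [[0,0,-9.5,51.3,4.1,1.3,100],[0,0,-9.6,49.9,12.5,1.3,100],[0,0,-9.5,47.1,20.6,1.3,100],[0,0,-9.5,43,28.1,1.3,100],[0,0,-9.6,37.8,34.9,1.3,100]]}}

```text
time_s: 2.1
tcp_pos: [0.2723, -0.252, 0.2293]
tool_rot: [180.0, 0.0, 121.2]
wrist_force: [1.5, -0.4, 0.1]
opening: 0.608
```

Call:
{"op": "arm_command", "data": {"motion": [[0,0,-9.5,31.5,40.6,1.4,100],[0,0,-9.5,24.3,45.4,1.3,100],[0,0,-9.6,16.6,48.7,1.3,100],[0,0,-9.5,8.2,50.7,1.3,100],[0,0,-9.5,-0.4,51.5,1.3,100]]}}

```text
time_s: 2.72
tcp_pos: [0.3649, -0.0119, 0.2229]
tool_rot: [-180.0, 0.1, 168.8]
wrist_force: [1.6, -0.5, 0.3]
opening: 0.61
```

Call:
{"op": "arm_command", "data": {"motion": [[0,0,-9.5,-8.8,50.6,1.3,100],[0,0,-9.6,-17,48.6,1.3,100],[0,0,0,0,0,0,100]]}}

```text
time_s: 3.1
tcp_pos: [0.4019, 0.0853, 0.2199]
tool_rot: [180.0, 0.0, -172.0]
wrist_force: [-0.4, -0.6, 0.6]
opening: 0.606
```

Run:
```python
from h import *
a=camera("scene");b=camera("top")
save("d",np.hstack([a["color"],b["color"]]),.71)
print(get_obs()["qpos"])
# tilt then go to pre-grasp above barrel
B=canpt(-.046,.088); R=ori(8,30)
t=lambda g,R,dz=0: g+R.apply([0,0,.019])+[0,0,dz]
print("bar TCP",t(B,R))
rows([(t(B,R,.07),R)],100,5)
```

```text
[ 1.42237088e+00  3.52652902e+00 -2.28814251e+01  6.36257415e+01
 -1.68057360e-02 -6.31323144e+00]
bar TCP [0.50635522 0.09792018 0.07154552]
[[-0.0, -6.0, -0.1, -21.3, 0.2, 15.7, 100], [-0.0, -6.0, -0.0, -19.5, 0.1, 17.7, 100], [-0.0, -6.0, -0.0, -17.6, 0.1, 19.8, 100], [-0.1, -6.0, -0.1, -15.4, 0.2, 21.4, 100], [0.0, -6.0, -0.0, -13.1, 0.0, 23.0, 100]]
end [0.5064 0.0979 0.1415] [ 180.    30.  -172.1]
```

View pics/d.png

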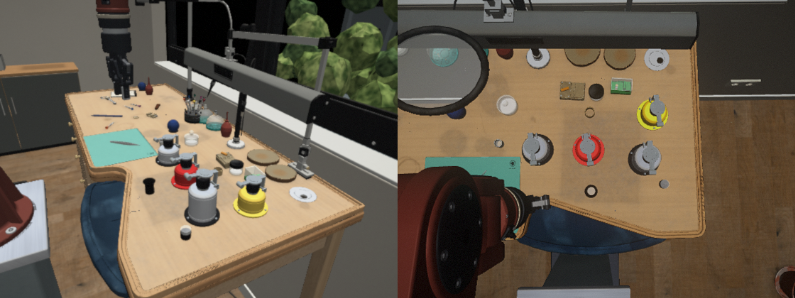

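Run:
```python
from h import *
for n in ["top","scene"]:
    P=cloud(camera(n)).reshape(-1,3);P=P[~np.isnan(P).any(1)]
    A=P[(P[:,2]>.2)&(P[:,0]<.53)&(P[:,0]>-.2)&(P[:,1]>-.2)&(P[:,1]<.5)]
    for x in np.arange(-.2,.53,.05):
        k=A[(A[:,0]>=x)&(A[:,0]<x+.05)]
        if len(k)>10: print(n,"x%.2f"%x,len(k),"z",np.round(np.percentile(k[:,2],[1,50,99]),3),"y",np.round(np.percentile(k[:,1],[1,50,99]),3))
```

```text
top x0.30 11 z [0.656 0.659 0.661] y [0.031 0.032 0.032]
top x0.35 10988 z [0.359 0.702 0.749] y [0.027 0.032 0.051]
top x0.40 16358 z [0.35  0.713 0.744] y [0.027 0.035 0.065]
top x0.45 423 z [0.576 0.702 0.711] y [0.034 0.037 0.063]
scene x0.35 3020 z [0.256 0.403 0.491] y [0.019 0.054 0.137]
scene x0.40 2016 z [0.254 0.404 0.492] y [0.014 0.045 0.109]
```

Call:
{"op": "arm_command", "data": {"motion": [[0,-6,0,-21.3,0,15.7,100],[0,-6,0,-19.5,0,17.7,100],[0,-6,0,-17.6,0,19.8,100],[0,-6,0,-15.4,0,21.4,100],[0,-6,0,-13.1,0,23,100]]}}

```text
time_s: 3.92
tcp_pos: [0.5075, 0.0955, 0.1423]
tool_rot: [180.0, 30.3, -172.4]
wrist_force: [2.3, -0.4, -1.1]
opening: 0.606
```

Run:
```python
from h import *
a=camera("scene")
save("e",a["color"][0:240,100:460],2)
for q in["squat_pull","squat"]:
  for d in cut_out(a,q)[:3]: print(q,d["confidence"],d["xy"])
print(get_obs()["qpos"],get_obs()["tcp_pos"],get_obs()["tool_rot"])
for n in ["top"]:
    P=cloud(camera(n)).reshape(-1,3);P=P[~np.isnan(P).any(1)]
    A=P[(P[:,2]>.2)&(P[:,0]<.53)&(P[:,0]>-.2)&(P[:,1]>-.2)&(P[:,1]<.5)]
    for x in np.arange(-.2,.53,.05):
        k=A[(A[:,0]>=x)&(A[:,0]<x+.05)]
        if len(k)>10: print(n,"x%.2f"%x,len(k),"z",np.round(np.percentile(k[:,2],[1,50,99]),3),"y",np.round(np.percentile(k[:,1],[1,50,99]),3))
```

```text
squat_pull 0.81 [236.1, 191.5]
squat_pull 0.75 [358.6, 252.6]
squat_pull 0.58 [263.9, 225.4]
squat 0.97 [355.7, 277.6]
squat 0.82 [263.0, 235.3]
squat 0.65 [234.8, 209.7]
[ -0.09812941  -1.9733432  -52.5157472    9.95012305   3.89364815
  -6.7458941 ] [0.50456109 0.09577547 0.14032414] [ 179.94514731   29.74027051 -172.34104894]
top x0.25 263 z [0.422 0.451 0.473] y [0.025 0.028 0.033]
top x0.30 7452 z [0.42  0.531 0.572] y [0.02  0.061 0.118]
top x0.35 5693 z [0.356 0.473 0.504] y [0.025 0.066 0.116]
top x0.40 2770 z [0.236 0.331 0.399] y [0.024 0.072 0.151]
top x0.45 1103 z [0.203 0.237 0.309] y [0.023 0.067 0.15 ]
```

View pics/e.png

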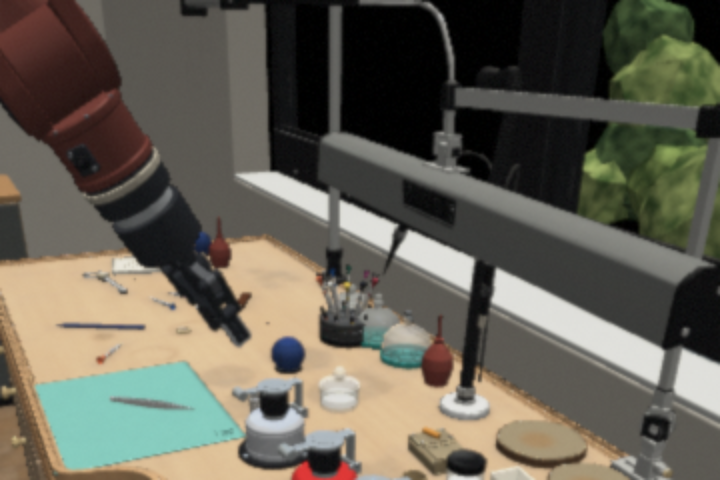

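Run:
```python
from h import *
R=ori(8,30); B=canpt(-.046,.088)
print(B)
rows([(B+R.apply([0,0,.020]),R)],100,4)
```

```text
[0.49694767 0.09659804 0.088     ]
[[-0.0, -0.0, -0.1, 8.5, 0.4, 15.5, 100], [-0.1, -0.1, -0.0, 8.5, 0.5, 15.6, 100], [0.0, -0.0, -0.1, 8.6, 0.4, 15.5, 100], [-0.0, -0.1, -0.1, 8.5, 0.5, 15.6, 100]]
end [0.5069 0.098  0.0707] [-180.    30.  -171.9]
```

Call:
{"op": "arm_command", "data": {"motion": [[0,0,-0.1,8.5,0.4,15.5,100],[-0.1,-0.1,0,8.5,0.5,15.6,100],[0,0,-0.1,8.6,0.4,15.5,100],[0,-0.1,-0.1,8.5,0.5,15.6,100],[0,0,0,0,0,0,100]]}}

```text
time_s: 4.75
tcp_pos: [0.5082, 0.0987, 0.0705]
tool_rot: [-179.9, 30.0, -171.8]
wrist_force: [0.2, 1.0, 0.4]
opening: 0.604
```

Run:
```python
from h import *
a=camera("scene");b=camera("top")
save("f",np.hstack([cv2.resize(a["color"][140:240,180:290],None,fx=3.6,fy=3.6),cv2.resize(b["color"][150:250,140:250],None,fx=3.6,fy=3.6)]))
print(get_obs()["tcp_pos"],get_obs()["tool_rot"],get_obs()["wrist_force"])
```

```text
[0.50907035 0.09884321 0.07181115] [-179.92648876   30.20156386 -171.81056092] [ 0.17520217 -0.14338613  0.62865752]
```

View pics/f.png

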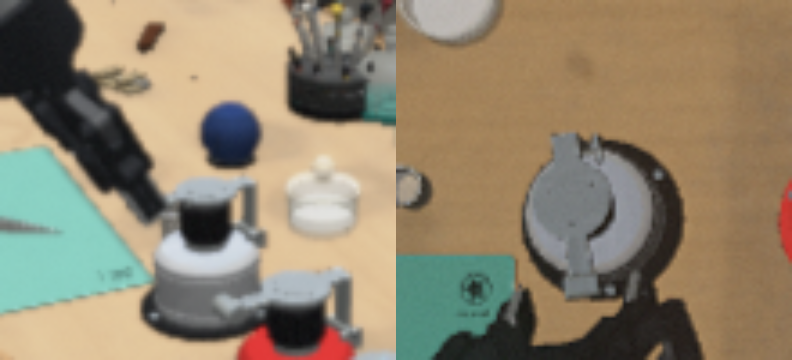

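The fingers straddle the barrel (right half of the picture, about (580,285)) and are nearly centred on it. I close them.

Call:
{"op": "arm_command", "data": {"motion": [[0,0,0,0,0,0,255],[0,0,0,0,0,0,255],[0,0,0,0,0,0,255],[0,0,0,0,0,0,255],[0,0,0,0,0,0,255]]}}

```text
time_s: 5.48
tcp_pos: [0.5082, 0.0991, 0.0711]
tool_rot: [-179.9, 30.2, -171.8]
wrist_force: [-4.2, -1.4, 5.7]
opening: -0.004
```

```bash
cat > arc.py <<'E'
from h import *
o=get_obs(); p=np.array(o["tcp_pos"]);R=Ro.from_euler("xyz",o["tool_rot"],degrees=True); R0=ori(8,30)
print(o["opening"],p,o["tool_rot"],o["wrist_force"])
a0=np.arctan2(36,80)
way=[]; ang=np.linspace(0,2.3,21)
pb=canpt(-.046,.088)
off=p-(pb+R.apply([0,0,.020]))   # keep the small grasp offset
print("off",off)
for a in ang[1:]:
    g=canpt(.034-.0877*np.cos(a0+a),.052+.0877*np.sin(a0+a))
    t=30+10*a/2.3
    S=ori(8,t)
    way.append((g+S.apply([0,0,.020])+off,S))
rows(way,255,1,(p,R0))
E
python3 arc.py
```

```text
-0.004026904911950912 [0.50823456 0.09905769 0.07108373] [-179.91287581   30.22282849 -171.76803277] [-4.19107576 -1.41678094  5.67593387]
off [0.001319   0.00104831 0.0003652 ]
[[0.0, -0.5, 0.0, -8.6, -0.0, -5.4, 255], [0.0, -0.5, -0.0, -9.3, -0.0, -4.3, 255], [0.0, -0.5, -0.0, -9.7, -0.0, -3.2, 255], [0.0, -0.5, 0.0, -10.1, -0.0, -1.9, 255], [0.0, -0.5, 0.0, -10.2, -0.0, -0.8, 255]]
[[0.0, -0.5, 0.0, -10.3, -0.0, 0.6, 255], [0.0, -0.5, 0.0, -10.1, -0.0, 1.7, 255], [0.0, -0.5, -0.0, -9.8, -0.0, 3.0, 255], [-0.0, -0.5, 0.0, -9.3, -0.0, 4.1, 255], [0.0, -0.5, 0.0, -8.8, -0.0, 5.3, 255]]
[[0.0, -0.5, 0.0, -8.1, -0.0, 6.2, 255], [0.0, -0.5, 0.0, -7.2, -0.0, 7.2, 255], [0.0, -0.5, 0.0, -6.3, -0.0, 8.0, 255], [0.0, -0.5, 0.0, -5.3, -0.0, 8.7, 255], [0.0, -0.5, 0.0, -4.2, -0.0, 9.3, 255]]
[[0.0, -0.5, 0.0, -2.9, -0.0, 9.7, 255], [-0.0, -0.5, 0.0, -1.8, -0.0, 9.9, 255], [0.0, -0.5, 0.0, -0.5, -0.0, 10.1, 255], [0.0, -0.5, 0.0, 0.7, -0.0, 10.0, 255], [0.0, -0.5, 0.0, 2.0, -0.0, 9.9, 255]]
end [0.6696 0.1217 0.0727] [-180.   40. -172.]
```

Run:
```python
from h import *
a=camera("scene");b=camera("top")
save("g",np.hstack([cv2.resize(a["color"][150:230,190:270],None,fx=5,fy=5),cv2.resize(b["color"][170:250,150:230],None,fx=5,fy=5)]))
for n,p in(("s",a),("t",b)):
    P=cloud(p).reshape(-1,3);P=P[~np.isnan(P).any(1)]
    k=P[(abs(P[:,0]-.49)<.035)&(abs(P[:,1]-.098)<.02)&(P[:,2]>.06)&(P[:,2]<.15)]
    for x in np.arange(.455,.525,.005):
        q=k[(k[:,0]>=x)&(k[:,0]<x+.005)]
        if len(q): print(n,"%.3f"%x,len(q),np.round(np.percentile(q[:,2],[2,50,98]),3),np.round(np.percentile(q[:,1],[2,98]),3))
```

```text
s 0.455 2 [0.13  0.133 0.137] [0.079 0.117]
s 0.460 10 [0.125 0.129 0.14 ] [0.079 0.099]
s 0.465 1 [0.126 0.126 0.126] [0.079 0.079]
s 0.470 7 [0.113 0.118 0.122] [0.079 0.094]
s 0.475 17 [0.104 0.11  0.122] [0.079 0.096]
s 0.480 30 [0.094 0.11  0.126] [0.079 0.097]
s 0.485 27 [0.094 0.112 0.126] [0.08 0.09]
s 0.490 24 [0.09  0.11  0.121] [0.08  0.091]
s 0.495 20 [0.085 0.096 0.113] [0.081 0.092]
s 0.500 15 [0.083 0.092 0.104] [0.088 0.092]
s 0.505 6 [0.087 0.091 0.092] [0.089 0.102]
s 0.510 9 [0.088 0.091 0.092] [0.093 0.102]
s 0.515 5 [0.088 0.09  0.091] [0.093 0.106]
s 0.520 8 [0.089 0.09  0.091] [0.094 0.106]
t 0.465 8 [0.136 0.137 0.145] [0.097 0.118]
t 0.470 20 [0.137 0.141 0.149] [0.078 0.118]
t 0.475 41 [0.133 0.145 0.149] [0.079 0.117]
t 0.480 38 [0.117 0.138 0.145] [0.081 0.109]
t 0.485 43 [0.105 0.124 0.139] [0.082 0.109]
t 0.490 34 [0.107 0.116 0.123] [0.083 0.11 ]
t 0.495 26 [0.103 0.11  0.116] [0.086 0.104]
t 0.500 22 [0.089 0.092 0.106] [0.09  0.104]
t 0.505 16 [0.088 0.09  0.092] [0.093 0.105]
t 0.510 19 [0.088 0.09  0.094] [0.094 0.105]
t 0.515 13 [0.088 0.091 0.093] [0.095 0.105]
t 0.520 21 [0.088 0.091 0.092] [0.096 0.11 ]
```

View pics/g.png

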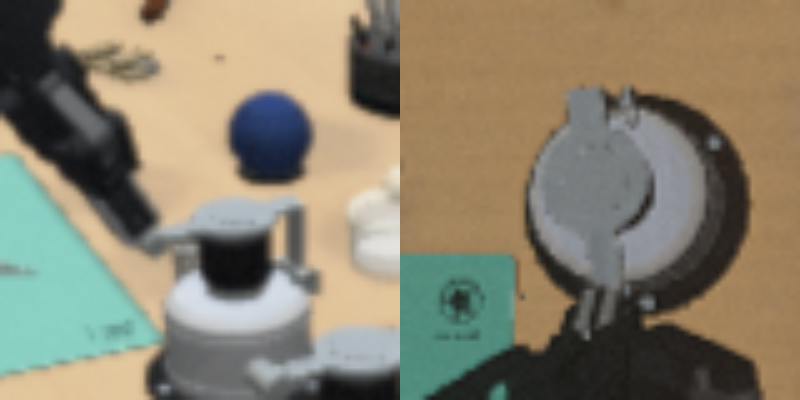

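Call:
{"op": "arm_command", "data": {"motion": [[0,-0.5,0,-8.6,0,-5.4,255],[0,-0.5,0,-9.3,0,-4.3,255],[0,0,0,0,0,0,255]]}}

```text
time_s: 5.95
tcp_pos: [0.5197, 0.1007, 0.0894]
tool_rot: [-179.9, 31.3, -171.8]
wrist_force: [-0.1, 0.2, -0.5]
opening: 0.001
```

Run:
```python
from h import *
a=camera("scene");b=camera("top")
save("i",np.hstack([cv2.resize(a["color"][150:230,190:270],None,fx=5,fy=5),cv2.resize(b["color"][170:250,150:230],None,fx=5,fy=5)]))
o=get_obs();print(o["tcp_pos"],o["opening"],o["wrist_force"],o["ft_torque"])
P=cloud(b).reshape(-1,3);P=P[~np.isnan(P).any(1)]
k=P[(abs(P[:,0]-.53)<.05)&(abs(P[:,1]-.1)<.02)&(P[:,2]>.06)&(P[:,2]<.15)]
for x in np.arange(.48,.58,.01):
    q=k[(k[:,0]>=x)&(k[:,0]<x+.01)]
    if len(q): print("%.3f"%x,len(q),np.round(np.percentile(q[:,2],[2,50,98]),3))
```

```text
[0.51859629 0.1006551  0.08840081] 5.59685013505421e-05 [-0.16794918  0.02025851  1.09276147] [-0.03722333  0.53638936  0.01358598]
0.480 1 [0.146 0.146 0.146]
0.490 50 [0.128 0.141 0.15 ]
0.500 68 [0.091 0.129 0.139]
0.510 26 [0.088 0.091 0.122]
0.520 63 [0.078 0.091 0.093]
0.530 99 [0.067 0.091 0.094]
0.540 99 [0.065 0.091 0.094]
0.550 89 [0.088 0.091 0.094]
0.560 49 [0.088 0.091 0.093]
0.570 41 [0.062 0.09  0.093]
```

View pics/i.png

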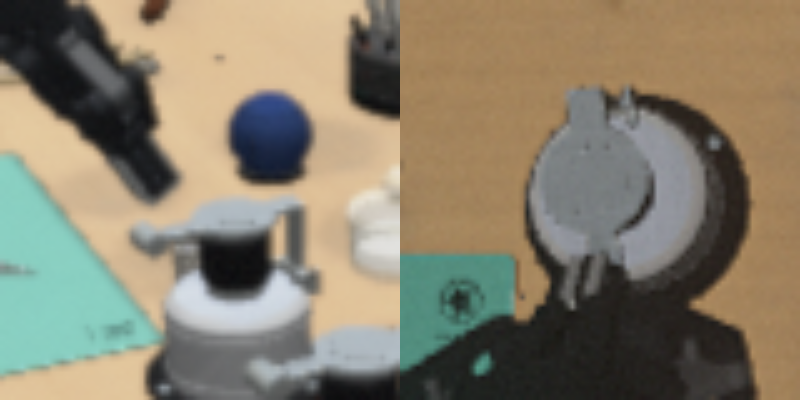

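Run:
```python
from h import *
a=camera("scene");b=camera("top");o=get_obs()
R=Ro.from_euler("xyz",o["tool_rot"],degrees=True);p=np.array(o["tcp_pos"])
for c,off,n in((a,(150,190),"scene"),(b,(170,150),"top")):
    for back in(0,.01,.02,.03,.05):
        X=p-R.apply([0,0,back]); u=c["R"]@X+c["t"]; uv=c["camera_matrix"]@u; uv=uv[:2]/uv[2]
        print(n,back,np.round(X,3),"pix",np.round(uv,1),"crop",np.round((uv-[off[1],off[0]])*5))
# gripper points in tool frame
for c in(a,b):
    P=cloud(c).reshape(-1,3);P=P[~np.isnan(P).any(1)]
    T=R.inv().apply(P-p)*1000
    k=T[(abs(T[:,0])<16)&(abs(T[:,1])<25)&(T[:,2]>-60)&(T[:,2]<8)]
    for z in range(-60,8,5):
        q=k[(k[:,2]>=z)&(k[:,2]<z+5)]
        if len(q): print(z,len(q),"x",np.round(np.percentile(q[:,0],[2,50,98]),1),"y",np.round(np.percentile(q[:,1],[2,50,98]),1))
```

```text
scene 0 [0.518 0.101 0.088] pix [226.5 195.7] crop [182. 228.]
scene 0.01 [0.513 0.1   0.097] pix [224.4 192.9] crop [172. 214.]
scene 0.02 [0.508 0.099 0.105] pix [222.2 190. ] crop [161. 200.]
scene 0.03 [0.503 0.098 0.114] pix [220.1 187.1] crop [150. 186.]
scene 0.05 [0.493 0.097 0.131] pix [215.7 181.2] crop [128. 156.]
top 0 [0.518 0.101 0.088] pix [190.6 219.1] crop [203. 245.]
top 0.01 [0.513 0.1   0.097] pix [190.  221.4] crop [200. 257.]
top 0.02 [0.508 0.099 0.105] pix [189.5 223.7] crop [197. 269.]
top 0.03 [0.503 0.098 0.114] pix [188.9 226.1] crop [194. 281.]
top 0.05 [0.493 0.097 0.131] pix [187.7 231.1] crop [188. 306.]
-60 17 x [-10.1   3.2   9.6] y [-15.4 -13.2   2.6]
-55 22 x [-10.9  -3.    9.6] y [-16.5 -13.3  -3. ]
-50 20 x [-11.3   2.8  10.2] y [-15.5 -11.3   0.9]
-45 18 x [-9.4  3.1  9.6] y [-15.8 -11.8   1.9]
-40 18 x [-11.8  -0.8   9.7] y [-15.9 -12.3  -4.9]
-35 13 x [-11.8   1.2   9.9] y [-12.   -7.8  -1.3]
-30 8 x [-9.6  2.7  8.7] y [-8.6 -6.3 -4.4]
-20 8 x [12.4 14.2 15.7] y [-9.4 -3.2  6.6]
-15 8 x [10.  11.6 14.9] y [-12.5  -7.6   4.8]
-10 10 x [ 3.7  7.3 14.6] y [-10.5  -5.4   3.1]
-5 13 x [-4.6  0.2  5.4] y [-8.  -5.5  1.1]
0 23 x [-14.   -9.6  -4. ] y [-14.7  -3.3  11. ]
5 11 x [-15.6 -14.2 -10.3] y [-19.7 -11.6  13.4]
-60 15 x [-11.6 -10.4  -5. ] y [-13.4  -2.2   6.2]
-55 19 x [-11.8 -10.2  -6.2] y [-13.2  -1.3  13.1]
-50 21 x [-11.5  -7.3   0.1] y [-13.1  -6.3  12.6]
-45 22 x [-11.9  -8.9   1.6] y [-13.6  -1.4  12.9]
-40 15 x [-11.5  -8.6   1.5] y [-13.3  -5.3   8.9]
-35 12 x [-11.  -10.2  -6.1] y [-10.9  -1.9   9.9]
-30 1 x [-3.7 -3.7 -3.7] y [-6.2 -6.2 -6.2]
-15 2 x [13.3 13.3 13.3] y [-8.9 -8.7 -8.5]
-10 1 x [12.3 12.3 12.3] y [-8.5 -8.5 -8.5]
-5 38 x [-10.   -2.3   4.8] y [-6.5 -1.   6.8]
0 59 x [-15.7 -10.7  -4.4] y [-16.   -0.6  14.1]
5 27 x [-15.7 -14.1  -8.1] y [-17.7  -4.9  16.7]
```

The depth points in both views show that the real fingertips end about 27 mm short of the reported TCP, along the tool axis. That is why the fingers shut on top of the barrel. From here I place the grasp point 46 mm behind the reported TCP.

Run:
```python
from h import *
print(grip_depth)
R=ori(8,30); B=canpt(-.046,.088)
c=rows([(B+R.apply([0,0,.046-.055]),R)],80,3)
rows([(B+R.apply([0,0,.047]),R)],80,4,c)
```

```text
0.0187
[[0.0, 0.4, 0.1, 6.1, -0.3, -6.7, 80], [0.0, 0.4, 0.0, 6.2, -0.4, -6.7, 80], [0.1, 0.4, 0.1, 6.2, -0.3, -6.7, 80]]
end [0.4925 0.096  0.0958] [-180.   30. -172.]
[[-0.0, -0.0, -0.0, -0.0, 0.0, 14.0, 80], [-0.0, -0.0, -0.0, -0.0, 0.0, 14.0, 80], [-0.0, -0.0, -0.0, -0.0, 0.0, 14.0, 80], [-0.0, -0.0, -0.0, -0.0, 0.0, 14.0, 80]]
end [0.5202 0.0998 0.0473] [-180.   30. -172.]
```

Call:
{"op": "arm_command", "data": {"motion": [[0,0.4,0.1,6.1,-0.3,-6.7,80],[0,0.4,0,6.2,-0.4,-6.7,80],[0.1,0.4,0.1,6.2,-0.3,-6.7,80],[0,0,0,0,0,0,80],[0,0,0,0,0,0,80]]}}

```text
time_s: 6.78
tcp_pos: [0.493, 0.0959, 0.0963]
tool_rot: [-179.9, 30.0, -172.0]
wrist_force: [0.6, -0.6, 1.1]
opening: 0.688
```

Run:
```python
from h import *
o=get_obs();R=Ro.from_euler("xyz",o["tool_rot"],degrees=True);p=np.array(o["tcp_pos"])
print(p,o["opening"])
for n in("scene","top"):
    P=cloud(camera(n)).reshape(-1,3);P=P[~np.isnan(P).any(1)]
    T=R.inv().apply(P-p)*1000
    k=T[(abs(T[:,0])<16)&(abs(T[:,1])<50)&(T[:,2]>-70)&(T[:,2]<-5)]
    for z in range(-70,-5,5):
        q=k[(k[:,2]>=z)&(k[:,2]<z+5)]
        if len(q): print(n,z,len(q),"x",np.round(np.percentile(q[:,0],[2,50,98]),1),"y",np.round(np.percentile(q[:,1],[2,50,98]),1))
R2=ori(8,30)
rows([(canpt(-.046,.088)+R2.apply([0,0,.047]),R2)],80,4)
```

```text
[0.49303252 0.09593496 0.09634723] 0.6881188606404204
scene -70 12 x [-6.2  3.3 10.1] y [-44.9 -41.1  34.1]
scene -65 24 x [-11.    1.3  10.4] y [-45.2 -40.7  30.4]
scene -60 26 x [-8.1  3.   9.8] y [-44.9 -41.6  29.9]
scene -55 31 x [-9.8  4.1 10.1] y [-45.3 -37.   32.4]
scene -50 26 x [-11.8   3.1  10.1] y [-44.5 -38.5  28.9]
scene -45 26 x [-8.9  3.2  9.4] y [-44.2 -39.1  30.3]
scene -40 20 x [-10.5   6.   10.4] y [-42.5 -35.5  29.8]
scene -35 16 x [-10.1   3.3   8.2] y [-37.1 -35.3  30.3]
scene -30 1 x [-8.1 -8.1 -8.1] y [-34.1 -34.1 -34.1]
top -70 20 x [-11.5  -9.   -1.9] y [-42.7  29.5  35. ]
top -65 21 x [-12.1  -9.9   1.5] y [-43.   29.2  34.4]
top -60 24 x [-11.4  -7.5   6.1] y [-41.1  29.4  40.5]
top -55 30 x [-11.3  -6.5   6.8] y [-42.8  29.3  42.4]
top -50 29 x [-11.7  -8.4   7.5] y [-40.9 -30.3  38.5]
top -45 26 x [-11.3  -6.9   9.9] y [-42.2  29.5  41.9]
top -40 19 x [-11.   -7.1   6.8] y [-38.   29.7  38.2]
top -35 7 x [-6.2  0.2 10. ] y [-35.5  29.3  29.9]
top -30 1 x [-5.7 -5.7 -5.7] y [30.2 30.2 30.2]
[[-0.0, 0.0, 0.0, 0.1, 0.0, 14.0, 80], [-0.0, 0.0, 0.0, 0.2, 0.1, 14.0, 80], [-0.0, 0.0, 0.0, 0.1, -0.0, 14.0, 80], [-0.1, 0.0, 0.0, 0.2, 0.0, 14.0, 80]]
end [0.5202 0.0999 0.0473] [ 180.   30. -172.]
```

Call:
{"op": "arm_command", "data": {"motion": [[0,0,0,0.1,0,14,80],[0,0,0,0.2,0.1,14,80],[0,0,0,0.1,0,14,80],[0,0,0,0.2,0,14,80],[0,0,0,0,0,0,80]]}}

```text
time_s: 7.5
tcp_pos: [0.5196, 0.0999, 0.0463]
tool_rot: [-180.0, 29.9, -172.0]
wrist_force: [-0.3, 0.1, -0.3]
opening: 0.69
```

Call:
{"op": "arm_command", "data": {"motion": [[0,0,0,0,0,0,255],[0,0,0,0,0,0,255],[0,0,0,0,0,0,255],[0,0,0,0,0,0,255],[0,0,0,0,0,0,255]]}}

```text
time_s: 8.12
tcp_pos: [0.5198, 0.1007, 0.0478]
tool_rot: [180.0, 30.0, -172.0]
wrist_force: [-3.4, 3.4, 4.2]
opening: 0.197
```

```bash
sed -i 's/\[0,0,.020\]/[0,0,.047]/g' arc.py; python3 arc.py
```

```text
0.19695880979302957 [0.51976784 0.10069373 0.04782316] [ 179.96446712   30.04412217 -171.96725886] [-3.40674842  3.40778483  4.22662688]
off [-0.00047621  0.00077859  0.00050824]
[[0.0, -0.5, 0.0, -8.9, -0.0, -5.4, 255], [0.0, -0.5, -0.0, -9.5, -0.0, -4.3, 255], [0.0, -0.5, -0.0, -10.0, -0.0, -3.2, 255], [0.0, -0.5, 0.0, -10.3, -0.0, -1.9, 255], [0.0, -0.5, 0.0, -10.5, -0.0, -0.8, 255]]
[[0.0, -0.5, 0.0, -10.4, -0.0, 0.5, 255], [0.0, -0.5, 0.0, -10.4, -0.0, 1.8, 255], [0.0, -0.5, -0.0, -10.0, -0.0, 3.0, 255], [-0.0, -0.5, 0.0, -9.6, -0.0, 4.1, 255], [0.0, -0.5, 0.0, -9.0, -0.0, 5.3, 255]]
[[0.0, -0.5, 0.0, -8.3, -0.0, 6.2, 255], [0.0, -0.5, 0.0, -7.5, -0.0, 7.2, 255], [0.0, -0.5, 0.0, -6.5, -0.0, 8.0, 255], [0.0, -0.5, 0.0, -5.5, -0.0, 8.7, 255], [0.0, -0.5, 0.0, -4.4, -0.0, 9.3, 255]]
[[0.0, -0.5, 0.0, -3.2, -0.0, 9.6, 255], [-0.0, -0.5, 0.0, -2.0, -0.0, 10.0, 255], [0.0, -0.5, 0.0, -0.8, -0.0, 10.1, 255], [0.0, -0.5, 0.0, 0.5, -0.0, 10.0, 255], [0.0, -0.5, 0.0, 1.7, -0.0, 9.9, 255]]
end [0.685  0.1239 0.0521] [-180.   40. -172.]
```

Opening is 0.197, about 17 mm, so the barrel is held. I swing the tab.

Call:
{"op": "arm_command", "data": {"motion": [[0,-0.5,0,-8.9,0,-5.4,255],[0,-0.5,0,-9.5,0,-4.3,255],[0,-0.5,0,-10,0,-3.2,255],[0,-0.5,0,-10.3,0,-1.9,255],[0,-0.5,0,-10.5,0,-0.8,255]]}}

```text
time_s: 8.75
tcp_pos: [0.5516, 0.105, 0.0852]
tool_rot: [180.0, 32.3, -172.0]
wrist_force: [-5.5, 3.0, -1.7]
opening: 0.191
```

Run:
```python
from h import *
a=camera("scene")
save("j",a["color"][100:240,150:320],3)
o=get_obs();print(o["tcp_pos"],o["tool_rot"],o["opening"],o["wrist_force"])
```

```text
[0.55327823 0.10520364 0.08636677] [ 179.99028418   32.444818   -171.98484678] 0.19733763371022398 [-4.37882044  5.30245763  0.15772237]
```

View pics/j.png

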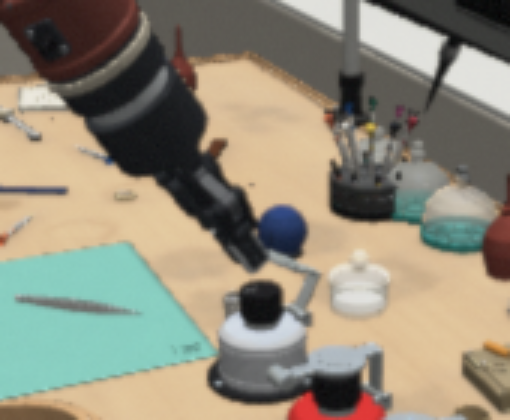

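The tab is lifting with the barrel, seen at about (265,262) in the crop. I continue the arc.

Call:
{"op": "arm_command", "data": {"motion": [[0,-0.5,0,-10.4,0,0.5,255],[0,-0.5,0,-10.4,0,1.8,255],[0,-0.5,0,-10,0,3,255],[0,-0.5,0,-9.6,0,4.1,255],[0,-0.5,0,-9,0,5.3,255]]}}

```text
time_s: 9.43
tcp_pos: [0.6024, 0.112, 0.1016]
tool_rot: [-180.0, 35.0, -172.0]
wrist_force: [-6.5, 4.9, 3.6]
opening: 0.192
```

Call:
{"op": "arm_command", "data": {"motion": [[0,-0.5,0,-8.3,0,6.2,255],[0,-0.5,0,-7.5,0,7.2,255],[0,-0.5,0,-6.5,0,8,255],[0,-0.5,0,-5.5,0,8.7,255],[0,-0.5,0,-4.4,0,9.3,255]]}}

```text
time_s: 10.05
tcp_pos: [0.6519, 0.1188, 0.0888]
tool_rot: [-180.0, 37.6, -172.0]
wrist_force: [-4.4, 2.6, 5.3]
opening: 0.195
```

Call:
{"op": "arm_command", "data": {"motion": [[0,-0.5,0,-3.2,0,9.6,255],[0,-0.5,0,-2,0,10,255],[0,-0.5,0,-0.8,0,10.1,255]]}}

```text
time_s: 10.42
tcp_pos: [0.6746, 0.122, 0.0689]
tool_rot: [-180.0, 39.0, -172.0]
wrist_force: [-5.7, 2.7, 4.5]
opening: 0.196
```

Call:
{"op": "arm_command", "data": {"motion": [[0,-0.5,0,0.5,0,10,255],[0,-0.5,0,1.7,0,9.9,255],[0,0,0,0,0,0,255]]}}

```text
time_s: 10.8
tcp_pos: [0.6857, 0.1235, 0.0521]
tool_rot: [-180.0, 40.1, -172.0]
wrist_force: [-3.2, 3.9, 3.8]
opening: 0.191
```

Call:
{"op": "arm_command", "data": {"motion": [[0,0,0,1,0,3,255],[0,0,0,1,0,3,255],[0,0,0,0,0,0,255]]}}

```text
time_s: 11.18
tcp_pos: [0.6879, 0.1236, 0.0468]
tool_rot: [-179.9, 40.1, -172.0]
wrist_force: [-3.0, 4.0, 4.1]
opening: 0.191
```

Call:
{"op": "arm_command", "data": {"motion": [[0,0,0,1.5,0,3,255],[0,0,0,1.5,0,3,255],[0,0,0,0,0,0,255]]}}

```text
time_s: 11.55
tcp_pos: [0.6898, 0.124, 0.0429]
tool_rot: [-179.9, 40.3, -171.9]
wrist_force: [-30.9, -0.7, 41.7]
opening: 0.19
```

Run:
```python
from h import *
o=get_obs();R=Ro.from_euler("xyz",o["tool_rot"],degrees=True);p=np.array(o["tcp_pos"])
g=p-R.apply([0,0,.047]); d=g-np.r_[AX,0]; print("grasp in can frame",np.round([d@CX,d@[-CX[1],CX[0],0],d[2]],4),o["wrist_force"],o["ft_torque"])
a=camera("scene"); save("k",a["color"][100:240,150:320],3)
P=np.vstack([cloud(camera(n)).reshape(-1,3) for n in("scene","top")]);P=P[~np.isnan(P).any(1)]
c=P-np.r_[AX,0]; cx=c@CX; cy=c@np.array([-CX[1],CX[0],0])
k=(cx>.04)&(cx<.14)&(abs(cy)<.024)&(c[:,2]>.03)&(c[:,2]<.1)
for x in np.arange(.04,.14,.01):
    m=k&(cx>=x)&(cx<x+.01)
    if m.sum(): print("%.2f"%x,m.sum(),np.round(np.percentile(c[m,2],[2,50,98]),3),np.round(np.percentile(cy[m],[2,98]),3))
```

```text
grasp in can frame [0.1184 0.0003 0.0787] [-30.87312581  -0.7105809   41.7081856 ] [0.60841289 0.45537139 0.61450857]
0.04 11 [0.04  0.046 0.055] [-0.013  0.007]
0.05 6 [0.031 0.035 0.038] [-0.009 -0.005]
0.06 14 [0.031 0.034 0.037] [-0.007  0.005]
0.07 53 [0.035 0.044 0.051] [-0.017  0.014]
0.08 68 [0.048 0.055 0.085] [-0.021  0.019]
0.09 51 [0.059 0.065 0.1  ] [-0.022  0.016]
0.10 55 [0.07  0.079 0.098] [-0.017  0.013]
0.11 110 [0.066 0.091 0.099] [-0.023  0.016]
0.12 82 [0.06  0.081 0.092] [-0.023  0.022]
0.13 37 [0.067 0.075 0.082] [-0.02   0.016]
```

View pics/k.png

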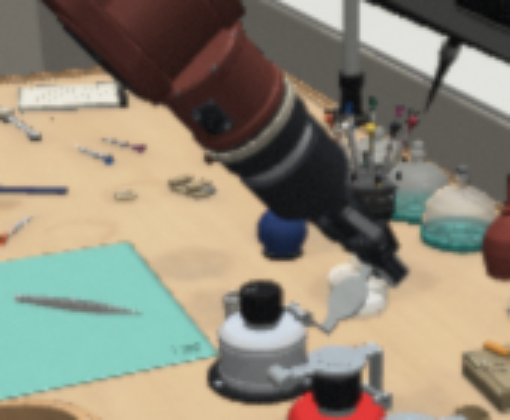

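The tab is on its stop: force rose to about 52 N, and the disc is seen flipped back at about (345,300) in the crop. I ease off, release and retreat.

Call:
{"op": "arm_command", "data": {"motion": [[0,0,0,-1.5,0,-2.5,255],[0,0,0,0,0,0,100],[0,0,0,0,0,0,100],[0,0,0,0,0,0,100],[0,0,0,0,0,-5,100]]}}

```text
time_s: 12.32
tcp_pos: [0.6852, 0.1227, 0.0455]
tool_rot: [-179.9, 40.0, -172.0]
wrist_force: [0.3, -1.5, -0.2]
opening: 0.609
```

Call:
{"op": "arm_command", "data": {"motion": [[0,0,0,0,0,-12,100],[0,0,0,0,0,-15,100],[0,0,0,0,0,-20,100],[0,0,0,0,0,-20,100],[0,0,0,0,0,-10,100]]}}

```text
time_s: 12.95
tcp_pos: [0.6358, 0.1161, 0.1061]
tool_rot: [-179.9, 40.1, -172.0]
wrist_force: [0.5, -0.0, 0.7]
opening: 0.609
```

Run:
```python
from h import *
o=get_obs(); print(o["tcp_pos"],o["opening"],o["wrist_force"],o["qpos"])
P=np.vstack([cloud(camera(n)).reshape(-1,3) for n in("scene","top")]);P=P[~np.isnan(P).any(1)]
c=P-np.r_[AX,0]; cx=c@CX; cy=c@np.array([-CX[1],CX[0],0])
k=(cx>.04)&(cx<.14)&(abs(cy)<.024)&(c[:,2]>.03)&(c[:,2]<.12)
for x in np.arange(.04,.14,.01):
    m=k&(cx>=x)&(cx<x+.01)
    if m.sum(): print("%.2f"%x,m.sum(),np.round(np.percentile(c[m,2],[2,50,98]),3),np.round(np.percentile(cy[m],[2,98]),3))
k=(np.hypot(cx,cy)<.025)&(c[:,2]>.078)&(c[:,2]<.09)
print("cap top",k.sum(),"can frame mid",(cx[k].min()+cx[k].max())/2,(cy[k].min()+cy[k].max())/2,np.ptp(cx[k]),np.ptp(cy[k]),c[k,2].mean())
R=ori(-43,25); g=lambda z:np.r_[AX,z]+R.apply([0,0,.046])
rows([(g(.145),R)],80,10)
```

```text
[0.63581573 0.11610929 0.10611717] 0.6094938068975272 [ 0.48585421 -0.01038163  0.65409892] [  1.69759305  14.23386369 -51.46884099 -15.59239665   3.9894685
  -4.847892  ]
0.04 11 [0.04  0.045 0.056] [-0.013  0.006]
0.05 5 [0.031 0.035 0.04 ] [-0.007 -0.003]
0.06 17 [0.03  0.034 0.039] [-0.008  0.008]
0.07 71 [0.036 0.047 0.053] [-0.017  0.019]
0.08 161 [0.049 0.057 0.064] [-0.02  0.02]
0.09 118 [0.059 0.066 0.074] [-0.017  0.016]
0.10 77 [0.072 0.08  0.093] [-0.007  0.007]
0.11 81 [0.083 0.093 0.096] [-0.01   0.009]
0.12 9 [0.085 0.092 0.094] [-0.009  0.008]
cap top 120 can frame mid 0.0008447077703600675 -0.0009258126997159413 0.03309039201109001 0.03471125278937673 0.08210334153482453
[[2.7, 1.4, 4.3, 6.5, -1.5, -5.1, 80], [2.8, 1.4, 4.3, 6.5, -2.2, -4.8, 80], [2.7, 1.4, 4.3, 6.4, -3.0, -4.6, 80], [2.8, 1.4, 4.3, 6.2, -3.6, -4.3, 80], [2.7, 1.5, 4.4, 6.1, -4.3, -3.9, 80]]
[[2.8, 1.4, 4.3, 5.8, -4.9, -3.5, 80], [2.7, 1.4, 4.3, 5.5, -5.5, -3.2, 80], [2.8, 1.4, 4.3, 5.1, -6.1, -2.7, 80], [2.7, 1.4, 4.3, 4.7, -6.5, -2.3, 80], [2.7, 1.4, 4.3, 4.3, -7.0, -1.9, 80]]
end [0.5567 0.0897 0.1033] [180.  25. 137.]
```

Call:
{"op": "arm_command", "data": {"motion": [[2.7,1.4,4.3,6.5,-1.5,-5.1,80],[2.8,1.4,4.3,6.5,-2.2,-4.8,80],[2.7,1.4,4.3,6.4,-3,-4.6,80],[2.8,1.4,4.3,6.2,-3.6,-4.3,80],[2.7,1.5,4.4,6.1,-4.3,-3.9,80]]}}

```text
time_s: 13.68
tcp_pos: [0.5962, 0.103, 0.103]
tool_rot: [178.0, 32.3, 161.2]
wrist_force: [0.4, -0.6, -1.0]
opening: 0.683
```

Call:
{"op": "arm_command", "data": {"motion": [[2.8,1.4,4.3,5.8,-4.9,-3.5,80],[2.7,1.4,4.3,5.5,-5.5,-3.2,80],[2.8,1.4,4.3,5.1,-6.1,-2.7,80],[2.7,1.4,4.3,4.7,-6.5,-2.3,80],[2.7,1.4,4.3,4.3,-7,-1.9,80]]}}

```text
time_s: 14.3
tcp_pos: [0.5566, 0.0899, 0.1017]
tool_rot: [-179.9, 24.9, 136.9]
wrist_force: [-0.5, -0.2, -0.2]
opening: 0.686
```

```bash
sed -i 's/AX=np.array(.*); YAW/AX=np.array([.5433,.1023]); YAW/' h.py
python3 - <<'E'
from h import *
camera("top")
o=get_obs(); print(o["tcp_pos"],o["tool_rot"],o["opening"],o["wrist_force"],o["qpos"])
R=ori(-43,25); g=lambda z:np.r_[AX,z]+R.apply([0,0,.046])
rows([(g(.075),R)],80,5)
E
```

```text
[0.55684748 0.08985503 0.10190176] [-179.93580751   24.84957893  136.66773256] 0.6865947879096266 [0.35015549 0.06242154 0.51815922] [ 14.41002432  17.62792918 -30.79648088  27.74803017 -20.85315484
  55.1999737 ]
[[-0.0, -0.0, -0.1, 5.6, -0.0, 12.5, 80], [-0.1, -0.1, -0.0, 5.6, -0.0, 12.6, 80], [-0.0, 0.0, -0.1, 5.5, -0.0, 12.5, 80], [-0.1, -0.0, -0.0, 5.6, -0.1, 12.5, 80], [-0.0, -0.1, -0.1, 5.6, 0.0, 12.6, 80]]
end [0.5576 0.089  0.0333] [-180.   25.  137.]
```

Call:
{"op": "arm_command", "data": {"motion": [[0,0,-0.1,5.6,0,12.5,80],[-0.1,-0.1,0,5.6,0,12.6,80],[0,0,-0.1,5.5,0,12.5,80],[-0.1,0,0,5.6,-0.1,12.5,80],[0,-0.1,-0.1,5.6,0,12.6,80]]}}

```text
time_s: 14.98
tcp_pos: [0.5572, 0.0887, 0.0322]
tool_rot: [-180.0, 25.1, 137.5]
wrist_force: [0.9, -0.3, -0.4]
opening: 0.685
```

Call:
{"op": "arm_command", "data": {"motion": [[0,0,0,0,0,0,255],[0,0,0,0,0,0,255],[0,0,0,0,0,0,255],[0,0,0,0,0,0,255],[0,0,0,0,0,0,255]]}}

```text
time_s: 15.6
tcp_pos: [0.5586, 0.091, 0.0332]
tool_rot: [179.7, 25.0, 137.4]
wrist_force: [7.8, 8.4, -14.0]
opening: 0.379
```

```bash
cat > turn.py <<'E'
from h import *
o=get_obs(); p=np.array(o["tcp_pos"]); print(p,o["tool_rot"],o["opening"],o["wrist_force"],o["ft_torque"])
R=ori(-43,25); g=np.r_[AX,.075]; off=p-(g+R.apply([0,0,.046])); print("off",off)
way=[(g+ori(-43+a,25).apply([0,0,.046])+off,ori(-43+a,25)) for a in np.arange(5.6,84.1,5.6)]
rows(way,255,1,(p,R))
E
python3 turn.py
python3 - <<'E'
from h import *
a=camera("scene"); save("l",a["color"][40:240,130:330],2.5)
E
```

```text
[0.55860674 0.09104461 0.03324366] [179.73712153  25.01493592 137.43454032] 0.3791449756293521 [  7.84650102   8.3619098  -13.97385888] [ 2.2568469  -0.02601241  0.94109553]
off [ 1.08890286e-03  2.00296231e-03 -6.61863546e-05]
[[-2.4, -0.0, -5.1, 0.1, 1.9, -0.0, 255], [-2.3, 0.0, -5.1, 0.1, 1.9, -0.1, 255], [-2.4, -0.0, -5.0, 0.1, 1.9, -0.0, 255], [-2.4, -0.0, -5.1, 0.0, 1.9, -0.1, 255], [-2.3, 0.0, -5.1, 0.1, 1.9, 0.0, 255]]
[[-2.4, -0.0, -5.1, 0.1, 1.9, -0.0, 255], [-2.4, -0.0, -5.0, 0.1, 1.9, -0.1, 255], [-2.3, -0.0, -5.1, 0.1, 1.9, -0.0, 255], [-2.4, -0.0, -5.1, 0.1, 1.9, -0.1, 255], [-2.4, -0.0, -5.1, 0.1, 1.9, 0.0, 255]]
[[-2.3, -0.0, -5.0, 0.0, 1.9, -0.0, 255], [-2.4, -0.0, -5.1, 0.1, 1.9, -0.1, 255], [-2.4, -0.0, -5.1, 0.1, 1.9, -0.0, 255], [-2.3, -0.0, -5.1, 0.1, 1.9, -0.1, 255], [-2.4, -0.0, -5.0, 0.1, 1.9, -0.0, 255]]
end [0.559  0.1171 0.0332] [ 180.   25. -139.]
```

View pics/l.png

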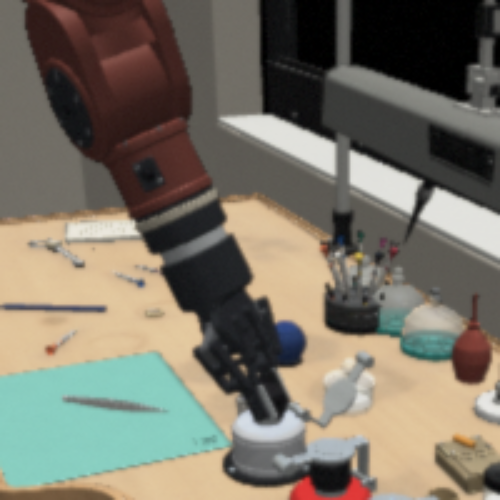

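The gripper is on the cap: opening 0.38, about 32 mm. The tab stands open behind it at about (350,385) in the crop. I turn anticlockwise.

Call:
{"op": "arm_command", "data": {"motion": [[-2.4,0,-5.1,0.1,1.9,0,255],[-2.3,0,-5.1,0.1,1.9,-0.1,255],[-2.4,0,-5,0.1,1.9,0,255],[-2.4,0,-5.1,0,1.9,-0.1,255],[-2.3,0,-5.1,0.1,1.9,0,255]]}}

```text
time_s: 16.27
tcp_pos: [0.5631, 0.0993, 0.0334]
tool_rot: [179.9, 25.1, 165.7]
wrist_force: [14.3, 8.9, -24.7]
opening: 0.376
```

Call:
{"op": "arm_command", "data": {"motion": [[-2.4,0,-5.1,0.1,1.9,0,255],[-2.4,0,-5,0.1,1.9,-0.1,255],[-2.3,0,-5.1,0.1,1.9,0,255],[-2.4,0,-5.1,0.1,1.9,-0.1,255],[-2.4,0,-5.1,0.1,1.9,0,255]]}}

```text
time_s: 16.9
tcp_pos: [0.5631, 0.1086, 0.0335]
tool_rot: [179.9, 25.2, -166.2]
wrist_force: [18.9, 14.4, -30.3]
opening: 0.375
```

Call:
{"op": "arm_command", "data": {"motion": [[-2.3,0,-5,0,1.9,0,255],[-2.4,0,-5.1,0.1,1.9,-0.1,255],[-2.4,0,-5.1,0.1,1.9,0,255],[0,0,0,0,0,0,255]]}}

```text
time_s: 17.4
tcp_pos: [0.5611, 0.1138, 0.0334]
tool_rot: [180.0, 25.2, -149.5]
wrist_force: [16.4, 15.9, -25.6]
opening: 0.377
```

Run:
```python
from h import *
o=get_obs(); print({k:np.round(o[k],3) for k in o})
```

```text
{'time_s': np.float64(17.4), 'qpos': array([ -4.647,  18.546, -45.412,   4.982,  14.23 , -32.471]), 'qvel': array([ 0.649, -0.286, -0.518, -0.938, -1.171,  2.539]), 'joint_efforts': array([ -8.314, -56.1  ,  22.63 ,  -1.266,  -1.876,  -0.592]), 'tcp_pos': array([0.561, 0.114, 0.033]), 'tool_rot': array([ 179.961,   25.235, -149.526]), 'wrist_force': array([ 16.413,  15.87 , -25.563]), 'ft_torque': array([ 1.507, -1.044,  0.516]), 'opening': np.float64(0.377)}
```

Call:
{"op": "arm_command", "data": {"motion": [[-2.4,0,-5.1,0.1,1.9,0,255],[-1.2,0,-2.5,0,1,0,255],[0,0,0,0,0,0,255]]}}

```text
time_s: 17.77
tcp_pos: [0.5588, 0.1157, 0.0336]
tool_rot: [179.9, 25.2, -141.3]
wrist_force: [7.5, 11.9, -12.5]
opening: 0.374
```

Run:
```python
from h import *
o=get_obs(); print({k:np.round(o[k],3) for k in o})
```

```text
{'time_s': np.float64(17.775), 'qpos': array([ -6.576,  19.477, -43.227,   9.045,  17.65 , -42.441]), 'qvel': array([ 0.309, -0.19 , -0.498, -0.689, -0.589,  1.252]), 'joint_efforts': array([ -5.266, -52.374,  24.062,  -2.35 ,  -0.961,  -1.35 ]), 'tcp_pos': array([0.559, 0.116, 0.034]), 'tool_rot': array([ 179.927,   25.178, -141.294]), 'wrist_force': array([  7.534,  11.871, -12.486]), 'ft_torque': array([ 1.434, -0.177, -0.577]), 'opening': np.float64(0.374)}
```

Call:
{"op": "arm_command", "data": {"motion": [[-2.4,0,-5.1,0.1,1.9,0,255],[0,0,0,0,0,0,255]]}}

```text
time_s: 18.02
tcp_pos: [0.5562, 0.1156, 0.0333]
tool_rot: [180.0, 25.0, -135.7]
wrist_force: [-6.0, 0.5, 4.4]
opening: 0.377
```

Run:
```python
from h import *
o=get_obs(); print({k:np.round(o[k],3) for k in o})
```

```text
{'time_s': np.float64(18.025), 'qpos': array([ -7.744,  20.275, -41.449,  12.323,  19.488, -49.31 ]), 'qvel': array([ 0.386, -0.42 , -0.706, -1.238, -0.673,  2.331]), 'joint_efforts': array([ -0.801, -47.202,  26.982,  -4.38 ,   1.349,  -0.952]), 'tcp_pos': array([0.556, 0.116, 0.033]), 'tool_rot': array([ 179.955,   24.987, -135.687]), 'wrist_force': array([-6.035,  0.45 ,  4.367]), 'ft_torque': array([-0.169,  1.132,  0.045]), 'opening': np.float64(0.377)}
```

The moment about z swung by about 1.1 N m near 80°, which suggests the cap reached its stop and the grip then slipped. To confirm, I regrip about 22° back and turn on again.

Call:
{"op": "arm_command", "data": {"motion": [[0,0,0,0,0,0,100],[0,0,0,0,0,0,100],[0,0,0,0,0,0,100],[2.4,0,5.1,0.1,-1.9,0,100],[2.4,0,5.1,0.1,-1.9,0,100]]}}

```text
time_s: 18.65
tcp_pos: [0.5599, 0.1125, 0.0335]
tool_rot: [-179.9, 25.1, -147.2]
wrist_force: [-0.3, -0.1, 0.5]
opening: 0.61
```

Call:
{"op": "arm_command", "data": {"motion": [[2.4,0,5.1,0.1,-1.9,0,100],[2.4,0,5.1,0.1,-1.9,0,255],[0,0,0,0,0,0,255],[0,0,0,0,0,0,255],[0,0,0,0,0,0,255]]}}

```text
time_s: 19.27
tcp_pos: [0.5608, 0.1107, 0.0338]
tool_rot: [180.0, 25.1, -158.2]
wrist_force: [-8.4, 3.9, 11.4]
opening: 0.377
```

Run:
```python
from h import *
o=get_obs(); print({k:np.round(o[k],3) for k in ("tcp_pos","tool_rot","opening","wrist_force","ft_torque")})
```

```text
{'tcp_pos': array([0.561, 0.111, 0.034]), 'tool_rot': array([ 179.978,   25.126, -158.18 ]), 'opening': np.float64(0.377), 'wrist_force': array([-8.42 ,  3.923, 11.411]), 'ft_torque': array([1.057, 1.01 , 0.51 ])}
```

Call:
{"op": "arm_command", "data": {"motion": [[-1.2,0,-2.5,0,1,0,255],[0,0,0,0,0,0,255]]}}

```text
time_s: 19.52
tcp_pos: [0.5604, 0.1115, 0.0338]
tool_rot: [179.9, 25.1, -155.5]
wrist_force: [-8.0, 5.5, 12.5]
opening: 0.378
```

Run:
```python
from h import *
o=get_obs(); print({k:np.round(o[k],3) for k in ("tcp_pos","tool_rot","opening","wrist_force","ft_torque")})
```

```text
{'tcp_pos': array([0.56 , 0.111, 0.034]), 'tool_rot': array([ 179.909,   25.125, -155.478]), 'opening': np.float64(0.378), 'wrist_force': array([-7.991,  5.466, 12.453]), 'ft_torque': array([ 1.249,  0.983, -0.218])}
```

Call:
{"op": "arm_command", "data": {"motion": [[-1.2,0,-2.5,0,1,0,255],[-1.2,0,-2.5,0,1,0,255],[0,0,0,0,0,0,255]]}}

```text
time_s: 19.9
tcp_pos: [0.5612, 0.1138, 0.0342]
tool_rot: [179.9, 25.3, -149.9]
wrist_force: [3.3, 11.0, -0.9]
opening: 0.381
```

Run:
```python
from h import *
o=get_obs(); print({k:np.round(o[k],3) for k in ("tcp_pos","tool_rot","opening","wrist_force","ft_torque")})
```

```text
{'tcp_pos': array([0.561, 0.114, 0.034]), 'tool_rot': array([ 179.883,   25.278, -149.882]), 'opening': np.float64(0.381), 'wrist_force': array([ 3.334, 11.044, -0.867]), 'ft_torque': array([ 1.674, -0.365, -0.101])}
```

A moment of −0.7 N m built up within 2.7° and then the grip slipped, so the cap is on its stop. I release and withdraw.

Call:
{"op": "arm_command", "data": {"motion": [[0,0,0,0,0,0,80],[0,0,0,0,0,0,80],[0,0,0,0,0,0,80],[0,0,0,-3,0,-12,80],[0,0,0,-6,0,-20,80]]}}

```text
time_s: 20.52
tcp_pos: [0.5547, 0.1093, 0.0664]
tool_rot: [180.0, 25.0, -150.0]
wrist_force: [0.5, 1.3, 0.0]
opening: 0.685
```

Call:
{"op": "arm_command", "data": {"motion": [[0,0,0,0,0,-30,80],[0,0,0,0,0,-40,80],[0,0,0,0,0,-40,80],[0,0,0,0,0,-20,80],[0,0,0,0,0,0,80]]}}

```text
time_s: 21.15
tcp_pos: [0.5085, 0.0814, 0.1861]
tool_rot: [-179.8, 25.2, -149.9]
wrist_force: [0.6, -0.3, 0.2]
opening: 0.689
```

Run:
```python
from h import *
o=get_obs(); print({k:np.round(o[k],3) for k in ("time_s","tcp_pos","tool_rot","opening","wrist_force")})
a=camera("scene");b=camera("top")
save("m",np.hstack([cv2.resize(a["color"][120:300,180:400],(480,393)),cv2.resize(b["color"][120:270,130:250],(314,393))]))
P=np.vstack([cloud(p).reshape(-1,3) for p in(a,b)]);P=P[~np.isnan(P).any(1)]
c=P-np.r_[AX,0]; cx=c@CX; cy=c@np.array([-CX[1],CX[0],0])
for x in np.arange(.07,.14,.01):
    m=(cx>=x)&(cx<x+.01)&(abs(cy)<.024)&(c[:,2]>.03)&(c[:,2]<.12)
    if m.sum(): print("%.2f"%x,m.sum(),np.round(np.percentile(c[m,2],[2,50,98]),3))
```

```text
{'time_s': np.float64(21.15), 'tcp_pos': array([0.509, 0.081, 0.186]), 'tool_rot': array([-179.823,   25.236, -149.92 ]), 'opening': np.float64(0.689), 'wrist_force': array([ 0.582, -0.329,  0.226])}
0.07 154 [0.039 0.047 0.054]
0.08 192 [0.051 0.058 0.065]
0.09 119 [0.061 0.067 0.077]
0.10 87 [0.074 0.082 0.094]
0.11 74 [0.083 0.093 0.097]
0.12 3 [0.09  0.091 0.091]
```

View pics/m.png

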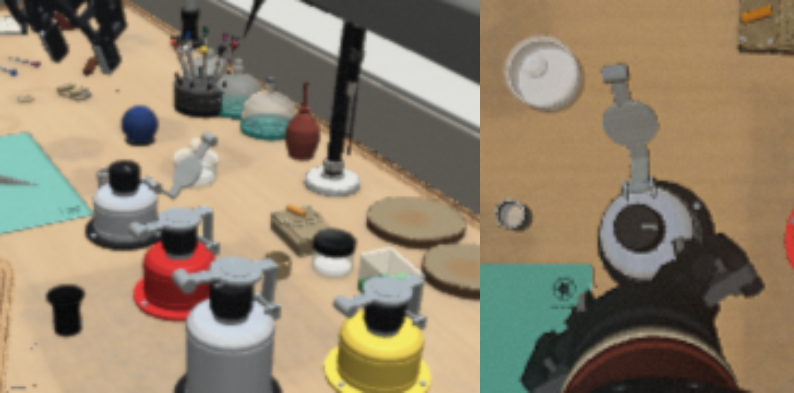

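The tab stands open and the barrel is about 115 mm behind the axis. The cap's mark points right at (650,227). The taller canister is shut and the gripper is clear, so I hand in.

```bash
python3 -c "
from workcell import *
print(sign_off())"
```

```text
the job is handed in; nothing more can be done
None
```

The squat aluminium canister is open and the job is handed in. Its tab is fully back, and its black cap is turned anticlockwise against its stop. The arm finished at about 21 s of the 51 s allowed.

**Checks that agreed**
- **Tab:** it reached its stop with the wrist force at about 52 N. After release, depth points put the barrel about 115 mm behind the can's axis at the expected height, and it was still there in the last check.
- **Cap:** I turned the gripper about 87°, and the resisting moment rose near 80°. On a second grip it resisted within about 3° and then the fingers slipped on the cap, so it is on its stop. I could not read the cap's angle directly. In the last picture the mark on its top points about where an 80° turn would leave it, if it began facing the barrel; I had not seen it before the turn.
- **Surroundings:** the taller canister and the red and yellow look-alikes are still shut, and the gripper is clear of everything with no force on it.

**Checks that failed or disagreed**
- **First grasp missed:** the fingers shut on top of the barrel, pressing with about 7 N, and moved nothing.
- **Fingertip position:** the cameras showed the real fingertips about 27 mm short of the reported TCP. I corrected every later grasp for this.

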